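# Stack up a packed order in stack-and-nest totes

## Robot

A 6-joint arm with a two-finger parallel gripper is mounted at the origin on the work surface. World frame = base frame: x ahead of the robot, y to its left, z up, the work surface at z = 0. Lengths are in m, angles in rad, forces in N, time in s.
With the tool pointing down it reaches from about 0.425 to 0.95 m from the base axis. Payload 14.7 kg.
Tool frame: the origin (TCP) lies at the centre of the arm's flange, where the gripper is bolted on; the fingertips stand 173 mm ahead of it and the grasp point (between the pads) lies 155 mm ahead of it (manip.grasp_offset is the distance from the TCP to the grasp point, in m); z points along the fingers, y is the line along which they close (so a half turn about z gives the same grasp; the last joint's range is limited). The gripper opens to 85 mm and grips with 20 to 120 N. Pads are 22 mm wide; open, the fingers measure 114 mm over their backs; the gripper's body (76 mm by 85 mm) begins 54 mm behind the grasp point. The pads swing forward as they close: fully open they stand 13 mm farther back than shut.
Start: joints at [1.055, 0.48, 1.596, -0, 1.065, -0.047], TCP at [0.294, 0.58, 0.405] pointing down, gripper open.
Joint ranges: [-2.75, 2.75], [-0.82, 2.05], [0.23, 2.67], [-1.56, 4.7], [0.09, 2.69], [-2.92, 2.92]. Speed limits (rad/s): [1.89, 1.89, 2.39, 3.01, 3.01, 3.01].

## Interface

Orientations are given as [roll, pitch, yaw] about the fixed x, y, z axes, in that order (R = Rz(yaw) Ry(pitch) Rx(roll)).
In Python, from plant import manip gives the robot as it stands.
- The arm moves only by the tool carry_out, never from a script. Its argument "motion" is a list that holds one entry, the list of rows, each a list of 5 numbers: the shift along the world's x, y, z in m, then the turn about the world's z in degrees, then the closure, from 0 (fully open) to 1 (shut). In form: [[[tx, ty, tz, twist, hand], ...]]. A call has 1 to 12 rows; each row is the pose to reach, as a shift and turn from the pose commanded when the call began; what a row does not reach only later rows make up. A row lasts 1/10 s, in which the tool goes at most 50 mm and 8.59 degrees, less where a joint would pass 70% of its speed; a pose out of reach is approached as far as the arm can. A call with a gripper value outside its range is refused whole. The fingers move at their own pace and stop on an object; "grip_force" is the grip in N (left out, the last holds). Time passes only in rows, so rows that repeat a pose let the fingers close. It gives the time, the measured TCP pose, the force, the opening and the grip force at its end, in the units of the state.
- manip.get_state(): the state, without advancing time (a new reading comes with each control period).
- manip.read_camera(name): name is "scene" or "top" or "wrist"; returns a dict with "image" (384x512x3 uint8, red, green, blue), "depth" (384x512 float32, m along the optical axis (not along the pixel's ray), 0 where there is no reading), "fx", "fy", "cx", "cy" (pixels), "view" (4x4, takes a point from world to camera coordinates). Camera axes: x right, y up, looking along -z (the intrinsics and any distortion apply to the point x, -y, -z); pixel columns grow to the right and rows downward; lengths in m; the calibration is good to about 2 mm. The wrist camera is an equidistant fisheye: a pixel r from the principal point sees the ray r / f radians off the axis. A picture is of the moment at which its call begins.
- manip.sign_off(): hands the job in; it is judged then, once.
The state is a dict: "time_s": time; "q": joint angles; "joint_vel": joint speeds; "effort": joint torques, N m; "position": TCP position; "tcp_rot": TCP orientation; "ft_force": force on the tool from outside, world axes, zero at the start; "wrist_torque": the same for the moment, N m; "width": opening from 0.0 (shut) to 1.0 (fully open); "grip_force": force on a finger pad.
Only numpy, scipy, OpenCV 4.12 (cv2) and the standard library are available. Lean on these libraries where they do the work, as an engineer would, in place of code of your own. Each camera call takes 0.05 s, during which the arm holds its last target. There are 200 camera calls.

## Task

Make up the order as one stack on the deepest tote, leaving that tote where it stands, in this order: lay the tall carton in the deep tote; set the middle tote on top, turned end for end (label at the opposite end) so that it stands on the ledges instead of nesting; lay the flat carton in the middle tote; then stack the packed shallow tote on that, turned end for end against the middle tote. Set everything down rather than dropping it, cartons flat and right way up, and leave the tape roll, picking bin and tape measure alone.

Things in the scene. Friction and masses are not known exactly. Their poses are not given: they have to be found in the camera images.
- deep_tote: Deepest of three blue open totes: 95 mm high, empty, 0.22 kg. Origin: centre of underside; x along its length, y across, z up. All totes: rim 230 x 160 mm, a band 10 mm thick, 16 mm deep, faces upright (pinch it from above); below it walls lean in 0.16 mm per mm; floor 3 mm. White label card on a clip outside the -x end only (reaches 140 mm from centre). Floor inside 184 x 114 mm.
- mid_tote: Middle tote: 70 mm high, empty, about 0.17 kg (varies); origin, axes, rim, label as the deep tote's; floor inside 192 x 122 mm. All totes have 4 hollow columns on the long walls, at x = -66 and +34 mm, 30 mm wide, in to y = +-52 mm at the top (+-38 at the deep floor, +-42 here); flat tops = ledges 8 mm under the rim top. Long walls are clear from x = -50 to +18 mm.
- shallow_tote: Shallowest tote: 55 mm high, about 0.26 kg (varies); origin, axes, rim, label, columns as the others'. Packed: three small cartons fixed in a row along its middle, 136 mm (x) by 44 mm (y), tops 43 mm above the origin; free for a finger by every wall. On the mid tote's ledges its origin stands 62 mm above the mid tote's.
- tall_carton: The taller of the two loose closed cardboard cartons: 90 mm (x) x 56 mm (y) x 72 mm high, paper tape along its top. Origin: centre of its underside; x along its length, z up. About 0.16 kg (varies). To lie in the deep tote with its length along the tote's; it is too tall for the other totes.
- flat_carton: The lower, longer one of the two loose closed cardboard cartons: 110 mm (x) x 56 mm (y) x 40 mm high, paper tape along its top. Origin: centre of its underside; x along its length, z up. About 0.14 kg (varies). To lie in the mid tote with its length along the tote's.
- mid_label (a point): Label card of the mid tote, 128 mm from its centre at the -x end, 61 mm above its underside. Same way round as the tote below, a tote nests down into it; turned half round (label at the other end), its foot stands on the four ledges, 8 mm inside the rim, 4 to 7 mm play each way. On the deep tote's ledges the mid tote's origin is 87 mm above the deep one's.
- shallow_label (a point): Label card of the shallow tote, 128 mm from its centre at the -x end, 46 mm above its underside.
- tape_roll: Bystander, leave alone: roll of brown packing tape lying flat, 100 mm across, 48 mm high. Origin: centre of its underside.
- pick_bin: Bystander, leave alone: small open-fronted blue picking bin with white pipe couplers, 100 x 100 x 55 mm. Origin: centre of its underside.
- tape_measure: Bystander, leave alone: black pocket tape measure, 72 x 34 x 58 mm. Origin: centre of its underside.
Things that resemble listed ones, but are neither listed nor needed, are in the scene too. Leave any red or yellow look-alike of the tall_carton alone.

How it is judged:
On the way, in this order (a step that is already met when the one before it is completed fails the run):
1. the tall carton lies in the deep tote, let go (horizontal distance between tall_carton and deep_tote below 0.065 m and z of tall_carton in the frame of deep_tote between -0.002 and 0.012 m and angle between tall_carton's own z axis and vertical below 0.12 rad and contact force between the fingers and tall_carton below 0.1 N), for 0.2 s.
2. the mid tote stands on the deep tote's ledges, label at the opposite end, let go (horizontal distance between mid_tote and deep_tote below 0.014 m and z of mid_tote in the frame of deep_tote between 0.082 and 0.0915 m and x of mid_label in the frame of deep_tote above 0.09 m and angle between mid_tote's own z axis and vertical below 0.06 rad and contact force between the fingers and mid_tote below 0.1 N), for 0.2 s.
3. the flat carton lies in the mid tote on the stack, let go (horizontal distance between flat_carton and mid_tote below 0.065 m and z of flat_carton in the frame of mid_tote between -0.002 and 0.012 m and angle between flat_carton's own z axis and vertical below 0.12 rad and horizontal distance between mid_tote and deep_tote below 0.014 m and z of mid_tote in the frame of deep_tote between 0.082 and 0.0915 m and x of mid_label in the frame of deep_tote above 0.09 m and angle between mid_tote's own z axis and vertical below 0.06 rad and contact force between the fingers and flat_carton below 0.1 N), for 0.2 s.
4. the shallow tote stands on the mid tote's ledges, label at the opposite end to the mid tote's, let go (horizontal distance between shallow_tote and mid_tote below 0.014 m and z of shallow_tote in the frame of mid_tote between 0.057 and 0.0665 m and x of shallow_label in the frame of mid_tote above 0.09 m and angle between shallow_tote's own z axis and vertical below 0.06 rad and contact force between the fingers and shallow_tote below 0.1 N), for 0.2 s.
At the end, for the whole second after the job is handed in: Tall carton flat in the deep tote, flat carton flat in the mid tote (under 0.12 rad, within 12 mm of the floor); mid tote on the deep one's ledges, shallow on the mid one's (centres 14 mm, height 5 mm, 0.06 rad), each label opposite to the one below; all at rest, let go (all of step 1 and all of step 3 and all of step 4 and contact force between the fingers and deep_tote below 0.1 N and contact force between the fingers and mid_tote below 0.1 N and linear speed of each of deep_tote, mid_tote, shallow_tote, tall_carton, flat_carton below 0.02 m/s); the robot touches nothing.
It fails at once if a bystander (tape roll, picking bin or tape measure) is moved more than 30 mm (distance of any of tape_roll, pick_bin, tape_measure from where it was at the start of the episode above 0.03 m).
It fails at once if the deep tote is shifted more than 50 mm from where it stood (distance of deep_tote from where it was at the start of the episode above 0.05 m).
It fails at once if a carton or tote is dropped (falls free, faster than 0.8 m/s) ((linear speed of mid_tote above 0.8 m/s and contact force between the fingers and mid_tote below 0.1 N and contact force between mid_tote and the arm below 0.1 N) or (linear speed of shallow_tote above 0.8 m/s and contact force between the fingers and shallow_tote below 0.1 N and contact force between shallow_tote and the arm below 0.1 N) or (linear speed of tall_carton above 0.8 m/s and contact force between the fingers and tall_carton below 0.1 N and contact force between tall_carton and the arm below 0.1 N) or (linear speed of flat_carton above 0.8 m/s and contact force between the fingers and flat_carton below 0.1 N and contact force between flat_carton and the arm below 0.1 N)).
It also fails if it takes over 120 s, if anything falls off the work surface, if the arm or the gripper's body presses on something with over 40 N, if the wrist force passes 120 N, or if a joint passes its speed limit or range.

## Working session

There is one attempt and no reset: what is moved stays moved. The work goes in short steps, Python scripts to look and compute and a tool call to move; the robot and the scene stay as the last step left them, time stands still between calls to the robot, and variables do not carry over. Pictures are saved under pics/ and viewed, at most 14 in all, crops included, and the job is handed in when it is done.

Besides the shell and the picture viewer there is one more tool, called in YAML: its name, and indented under it one key for each argument. carry_out: Moves the arm, as the interface text tells. Its arguments: {"type":"object","properties":{"motion":{"type":"array","items":{"type":"array","items":{"type":"array","items":{"type":"number"}}}},"grip_force":{"type":"number"}},"required":["motion"]}

```bash
mkdir -p pics; cat > h.py <<'E'
from plant import manip
import numpy as np, cv2
def cam(n):
    return manip.read_camera(n)
def cloud(c):
    d=c["depth"]; v,u=np.indices(d.shape)
    x=(u-c["cx"])/c["fx"]*d; y=(v-c["cy"])/c["fy"]*d
    P=np.stack([x,-y,-d,np.ones_like(d)],-1)
    W=P@np.linalg.inv(np.array(c["view"])).T
    W[d==0]=np.nan
    return W[...,:3]
def save(n,im): cv2.imwrite("pics/"+n,np.ascontiguousarray(im[...,::-1]))
E
python3 - <<'E'
from h import *
s=manip.get_state(); print({k:np.round(v,3) for k,v in s.items()})
a=cam("top");b=cam("scene")
print(a["view"],b["view"],a["fx"])
np.savez("top0.npz",W=cloud(a),im=a["image"]);np.savez("sc0.npz",W=cloud(b),im=b["image"])
save("top0.png",cv2.resize(a["image"],(800,600)));save("sc0.png",cv2.resize(b["image"],(800,600)))
E
```

```text
{'time_s': np.float64(0.0), 'q': array([ 1.055,  0.481,  1.597,  0.   ,  1.065, -0.047]), 'joint_vel': array([-0.001,  0.   ,  0.   ,  0.002, -0.001,  0.001]), 'effort': array([-1.0000e-03, -9.5070e+01, -4.3017e+01, -0.0000e+00,  1.3000e-02,
       -0.0000e+00]), 'position': array([0.294, 0.58 , 0.404]), 'tcp_rot': array([-3.14 , -0.   ,  2.673]), 'ft_force': array([-0.638,  0.155,  0.414]), 'wrist_torque': array([-0.034, -0.017, -0.014]), 'grip_force': np.float64(0.0), 'width': np.float64(0.998)}
[[ 0.01758411 -0.9998414   0.00282442 -0.02345818]
 [ 0.99807239  0.01772102  0.05947667 -0.50506529]
 [-0.05951728  0.00177313  0.9982257  -1.43393495]
 [ 0.          0.          0.          1.        ]] [[-0.89301894  0.44994831  0.00798096  0.45151683]
 [-0.30280459 -0.61391108  0.72898735  0.10949009]
 [ 0.33290623  0.64858284  0.68448064 -1.36115731]
 [ 0.          0.          0.          1.        ]] 441.1161198787098
```

View pics/top0.png

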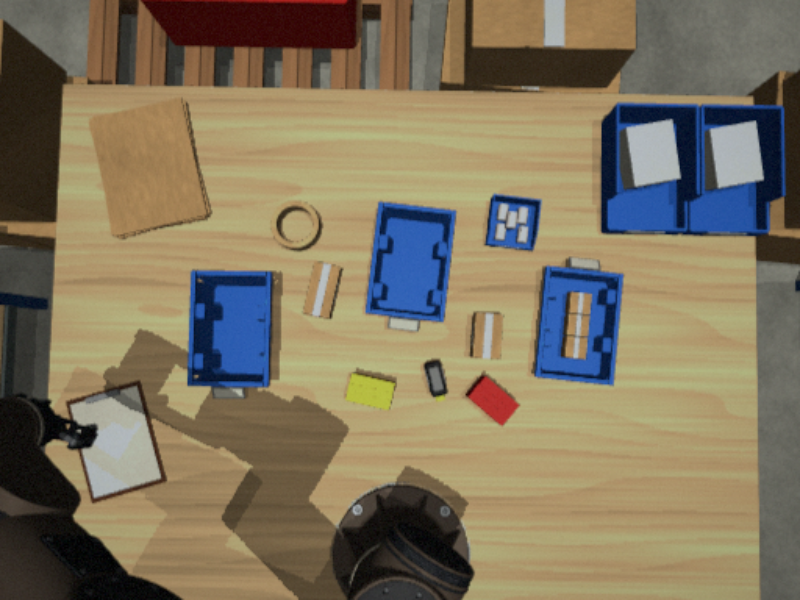

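View pics/sc0.png

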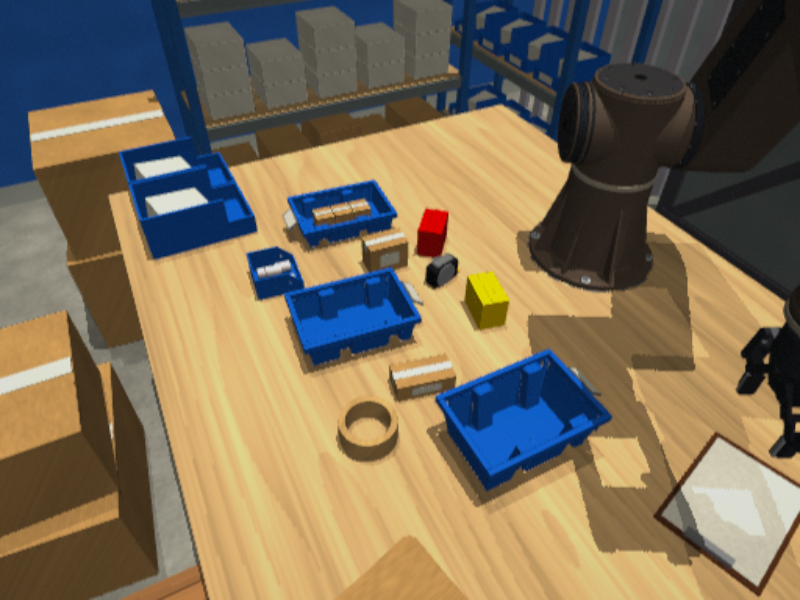

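The top view shows blue totes at (230,328), (410,262) and (580,325, packed); brown taped cartons at (322,290) and (487,335); red (492,400) and yellow (370,390) look-alikes; the roll at (297,225), the bin at (513,222) and the tape measure at (435,378). Carton candidates are the four boxes, of which only the brown ones qualify. The heights will tell which is the tall one.

```bash
cat >> h.py <<'E'
def rect(W,ok,lab=None):
    n,L,st,ct=cv2.connectedComponentsWithStats(ok.astype(np.uint8))
    out=[]
    for i in range(1,n):
        if st[i,4]<60: continue
        P=W[L==i]; r=cv2.minAreaRect(P[:,:2].astype(np.float32))
        out.append((ct[i],P,r))
    return out
E
python3 - <<'E'
from h import *
for f in("top0","sc0"):
    D=np.load(f+".npz");W=D["W"]
    ok=(W[...,2]>0.022)&(W[...,2]<0.13)&(W[...,0]>0.25)&(W[...,0]<.85)&(abs(W[...,1])<.55)
    for c,P,r in rect(W,ok):
        z=np.percentile(P[:,2],[50,90,98]); t=P[P[:,2]>z[2]-.006]
        rt=cv2.minAreaRect(t[:,:2].astype(np.float32))
        print(f,(c*800/512).round(),"z",z.round(4),"top c",np.round(rt[0],4),"size",np.round(rt[1],3),"ang",round(rt[2],2),len(P))
E
```

```text
top0 [636. 173.] z [0.076  0.0907 0.1107] top c [ 0.795 -0.419] size [0.109 0.008] ang 0.21 1481
top0 [159. 158.] z [0.0238 0.0263 0.0271] top c [0.8114 0.5255] size [0.059 0.05 ] ang 77.08 68
top0 [517. 211.] z [0.0455 0.056  0.0595] top c [ 0.7093 -0.2247] size [0.1   0.065] ang 83.48 220
top0 [295. 223.] z [0.0467 0.0513 0.0537] top c [0.678  0.2304] size [0.095 0.094] ang 2.29 402
top0 [410. 264.] z [0.065  0.0724 0.0747] top c [ 0.5961 -0.0102] size [0.159 0.241] ang 84.26 1638
top0 [510. 218.] z [0.0281 0.0438 0.0472] top c [ 0.6966 -0.219 ] size [0.018 0.034] ang 83.37 198
top0 [583. 316.] z [0.0509 0.0574 0.0603] top c [ 0.485  -0.3573] size [0.16  0.242] ang 84.73 1486
top0 [322. 289.] z [0.0403 0.0442 0.0467] top c [0.543  0.1731] size [0.055 0.11 ] ang 79.02 609
top0 [223. 332.] z [0.0865 0.0971 0.0998] top c [0.4513 0.3463] size [0.243 0.16 ] ang 0.16 2173
top0 [577. 324.] z [0.0426 0.0469 0.0494] top c [ 0.4786 -0.357 ] size [0.044 0.135] ang 85.61 619
top0 [486. 335.] z [0.0716 0.0755 0.0779] top c [ 0.4538 -0.168 ] size [0.055 0.089] ang 87.09 546
top0 [435. 377.] z [0
[... 644 characters left out ...]
3 0.091] ang 86.37 579
sc0 [271. 269.] z [0.0376 0.0525 0.0552] top c [ 0.7052 -0.2228] size [0.104 0.071] ang 83.89 530
sc0 [441. 267.] z [0.0469 0.0575 0.0593] top c [ 0.3656 -0.064 ] size [0.046 0.034] ang 34.88 249
sc0 [355. 309.] z [0.0594 0.0701 0.0715] top c [ 0.5944 -0.0076] size [0.165 0.242] ang 84.22 2186
sc0 [486. 297.] z [0.0696 0.0734 0.0745] top c [0.3357 0.0672] size [0.094 0.057] ang 76.31 665
sc0 [523. 409.] z [0.0822 0.0956 0.0972] top c [0.4524 0.3478] size [0.241 0.162] ang 0.19 3909
sc0 [422. 374.] z [0.0394 0.0416 0.0425] top c [0.541  0.1745] size [0.059 0.111] ang 78.08 757
sc0 [367. 425.] z [0.0456 0.049  0.0501] top c [0.6762 0.2321] size [0.099 0.097] ang 7.05 772
```

Heights decide it: the carton at (487,335) is 73 mm high (the tall one), and the one at (322,290) is 42 mm (the flat one). By rim height, the totes are deep at left (96), mid in the centre (71) and shallow at right (56). Next come exact tote centres from the blue rim pixels, plus a close crop of the tall carton.

```bash
cat >> h.py <<'E'
def tote(W,im,box,lo,hi):
    i=im.astype(int); blue=(i[...,2]>i[...,0]+40)
    ok=blue&(W[...,2]>lo)&(W[...,2]<hi)&(W[...,0]>box[0])&(W[...,0]<box[1])&(W[...,1]>box[2])&(W[...,1]<box[3])
    r=cv2.minAreaRect(W[ok][:,:2].astype(np.float32)); return np.round(r[0],4),np.round(r[1],4),round(r[2],2)
E
python3 - <<'E'
from h import *
for f in("top0","sc0"):
    D=np.load(f+".npz");W=D["W"];im=D["im"]
    for n,c,h in(("deep",(.447,.347),.095),("mid",(.596,-.01),.07),("shal",(.484,-.357),.055)):
        print(f,n,tote(W,im,(c[0]-.15,c[0]+.15,c[1]-.11,c[1]+.11),h-.006,h+.008))
im=np.load("top0.npz")["im"]
save("crop.png",cv2.resize(im[180:285,210:350],(800,600)))
E
```

```text
top0 deep (array([0.457 , 0.3474]), array([0.1613, 0.2296]), 89.85)
top0 mid (array([ 0.6002, -0.01  ]), array([0.159 , 0.2299]), 84.33)
top0 shal (array([ 0.4786, -0.3574]), array([0.1611, 0.2291]), 84.85)
sc0 deep (array([0.456 , 0.3478]), array([0.162, 0.234]), 89.96)
sc0 mid (array([ 0.5993, -0.0081]), array([0.1653, 0.2318]), 84.22)
sc0 shal (array([ 0.477 , -0.3564]), array([0.1665, 0.2309]), 85.59)
```

View pics/crop.png

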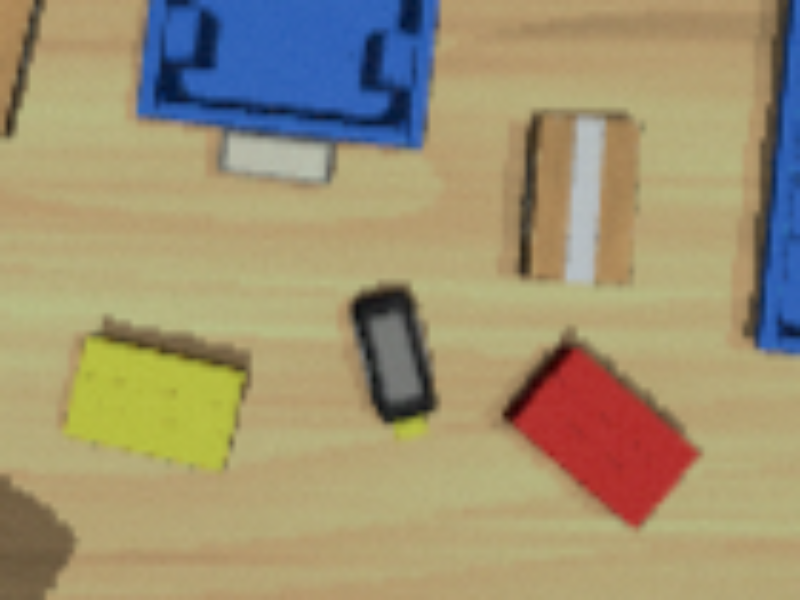

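The crop confirms it: the brown, white-taped carton at (585,200) of the crop is the tall one, well clear of the red one at (600,435) and the tape measure at (393,355).

carry_out:
  motion:
    - [[0.025,-0.04,0,3,0],[0.05,-0.08,0,6,0],[0.075,-0.12,0,9,0],[0.1,-0.16,0,12,0],[0.125,-0.2,0,15,0],[0.15,-0.24,0,18,0],[0.17,-0.28,0,21,0],[0.19,-0.32,0,24,0],[0.21,-0.36,0,24,0],[0.23,-0.4,0,24,0],[0.23,-0.44,0,24,0],[0.23,-0.48,0,24,0]]
  grip_force: 40

```text
time_s: 1.3
position: [0.5238, 0.0981, 0.4043]
tcp_rot: [-3.141, -0.0, 3.091]
ft_force: [-0.3, -0.2, 0.5]
width: 0.999
grip_force: 0.0
```

carry_out:
  motion:
    - [[0,-0.04,0,0,0],[0,-0.08,0,0,0],[-0.01,-0.12,0,0,0],[-0.03,-0.16,0,0,0],[-0.05,-0.2,0,0,0],[-0.06,-0.24,0,0,0],[-0.071,-0.268,0,0,0],[-0.071,-0.268,-0.03,0,0],[-0.071,-0.268,-0.06,0,0],[-0.071,-0.268,-0.06,0,0]]

```text
time_s: 2.3
position: [0.4513, -0.1679, 0.342]
tcp_rot: [3.14, -0.005, 3.091]
ft_force: [-0.1, -0.1, 1.1]
width: 1.004
grip_force: 0.0
```

carry_out:
  motion:
    - [[0,0,-0.035,0,0],[0,0,-0.07,0,0],[0,0,-0.1,0,0],[0,0,-0.12,0,0],[0,0,-0.137,0,0],[0,0,-0.137,0,0],[0,0,-0.137,0,0.6],[0,0,-0.137,0,0.6],[0,0,-0.137,0,0.6],[0,0,-0.137,0,0.6],[0,0,-0.137,0,0.6],[0,0,-0.137,0,0.6]]
  grip_force: 40

```text
time_s: 3.5
position: [0.4532, -0.1683, 0.2091]
tcp_rot: [-3.141, 0.002, 3.092]
ft_force: [0.1, 1.9, 7.0]
width: 0.653
grip_force: 41.9
```

carry_out:
  motion:
    - [[0,0,0.02,0,0.6],[0,0,0.05,0,0.6],[0,0,0.09,0,0.6],[0,0,0.13,0,0.6],[0.01,0.02,0.15,1,0.6],[0.03,0.05,0.15,2,0.6],[0.05,0.085,0.15,3,0.6],[0.065,0.12,0.15,3,0.6],[0.075,0.155,0.15,3,0.6],[0.08,0.19,0.15,3,0.6],[0.08,0.225,0.15,3,0.6],[0.08,0.26,0.15,3,0.6]]

```text
time_s: 4.7
position: [0.5324, 0.0934, 0.3588]
tcp_rot: [3.141, 0.001, -3.139]
ft_force: [-0.4, 0.3, -1.9]
width: 0.653
grip_force: 44.0
```

carry_out:
  motion:
    - [[0,0.035,0,0,0.6],[-0.01,0.07,0,0,0.6],[-0.02,0.105,0,0,0.6],[-0.035,0.14,0,0,0.6],[-0.05,0.175,0,0,0.6],[-0.07,0.21,0,0,0.6],[-0.085,0.24,0,0,0.6],[-0.092,0.256,0,0,0.6],[-0.092,0.256,0,0,0.6],[-0.092,0.256,0,0,0.6]]

```text
time_s: 5.7
position: [0.4404, 0.3479, 0.3585]
tcp_rot: [3.141, 0.001, -3.138]
ft_force: [0.4, 0.3, -1.5]
width: 0.649
grip_force: 43.9
```

```bash
python3 - <<'E'
from h import *
print({k:np.round(v,3) for k,v in manip.get_state().items() if k in("position","tcp_rot","width","q")})
a=cam("top");b=cam("scene")
save("a1.png",np.hstack([a["image"][100:300,80:300],b["image"][170:370,200:420]]).repeat(1,0))
E
```

```text
{'q': array([ 0.615,  0.41 ,  1.851, -0.   ,  0.88 , -0.96 ]), 'position': array([0.44 , 0.348, 0.358]), 'tcp_rot': array([ 3.141e+00,  1.000e-03, -3.138e+00]), 'width': np.float64(0.649)}
```

View pics/a1.png

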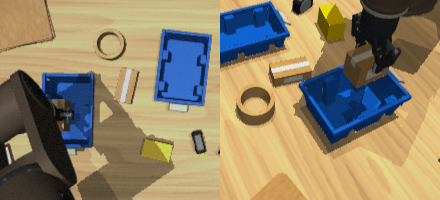

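The carton hangs straight in the gripper, centred over the deep tote (right half, 365,70). I lower it.

carry_out:
  motion:
    - [[0,0,-0.03,0,0.6],[0,0,-0.06,0,0.6],[0,0,-0.09,0,0.6],[0,0,-0.115,0,0.6],[0,0,-0.13,0,0.6],[0,0,-0.138,0,0.6],[0,0,-0.142,0,0.6],[0,0,-0.145,0,0.6],[0,0,-0.146,0,0.6],[0,0,-0.147,0,0.6],[0,0,-0.147,0,0.6]]

```text
time_s: 6.9
position: [0.4409, 0.3479, 0.2122]
tcp_rot: [3.141, 0.001, -3.139]
ft_force: [-2.5, -4.9, 15.9]
width: 0.648
grip_force: 45.8
```

carry_out:
  motion:
    - [[0,0,0,0,0.12],[0,0,0,0,0.12],[0,0,0,0,0.12],[0,0,0,0,0.12],[0,0,0.02,0,0.12],[0,0,0.05,0,0.12],[0,0,0.09,0,0.12],[0,0,0.13,0,0.12],[0,0,0.17,0,0.4],[0,0,0.19,0,0.5],[0,0,0.19,0,0.5]]

```text
time_s: 8.0
position: [0.4412, 0.3484, 0.4039]
tcp_rot: [3.139, 0.004, -3.139]
ft_force: [0.6, -0.0, -1.6]
width: 0.5
grip_force: 0.0
```

carry_out:
  motion:
    - [[0.015,-0.035,0,0,0.5],[0.03,-0.07,0,0,0.5],[0.045,-0.105,0,0,0.5],[0.06,-0.14,0,0,0.5],[0.075,-0.175,0,0,0.5],[0.09,-0.21,0,0,0.5],[0.105,-0.245,0,-2,0.5],[0.12,-0.27,0,-4,0.5],[0.12,-0.27,0,-5.7,0.5],[0.12,-0.27,0,-5.7,0.5]]

```text
time_s: 9.0
position: [0.5605, 0.0774, 0.3997]
tcp_rot: [-3.141, -0.002, 3.042]
ft_force: [-0.4, 1.4, 0.3]
width: 0.5
grip_force: 0.0
```

```bash
python3 - <<'E'
from h import *
print({k:np.round(v,3) for k,v in manip.get_state().items() if k in("position","tcp_rot","width","q")})
a=cam("top");b=cam("scene")
for c in(a,b):
    W=cloud(c);im=c["image"]
    print("deep",tote(W,im,(.3,.6,.24,.455),.089,.103)); print("mid",tote(W,im,(.45,.75,-.119,.1),.064,.078))
    ok=(W[...,2]>0.068)&(W[...,2]<0.086)&(W[...,0]>0.36)&(W[...,0]<.53)&(abs(W[...,1]-.3475)<.045)
    for q in rect(W,ok): print("tall",q[2],np.median(q[1][:,2]))
save("a2.png",cv2.resize(np.hstack([a["image"][100:300,80:300],b["image"][170:370,200:420]]),(792,360)))
E
```

```text
{'q': array([ 0.084,  0.369,  1.797,  0.   ,  0.977, -1.388]), 'position': array([0.561, 0.077, 0.4  ]), 'tcp_rot': array([-3.141e+00, -2.000e-03,  3.042e+00]), 'width': np.float64(0.5)}
deep (array([0.4572, 0.3469]), array([0.2302, 0.161 ]), 0.22)
mid (array([ 0.6005, -0.0109]), array([0.1592, 0.2299]), 83.77)
tall ((0.4417048990726471, 0.34770363569259644), (0.08820604532957077, 0.05815533176064491), 1.12515389919281) 0.07539696026689802
deep (array([0.4565, 0.3476]), array([0.2327, 0.1618]), 0.35)
mid (array([ 0.5998, -0.0084]), array([0.1638, 0.2312]), 84.61)
tall ((0.43939024209976196, 0.349641889333725), (0.0925716981291771, 0.05652498081326485), 0.12703575193881989) 0.07534604193210825
```

View pics/a2.png

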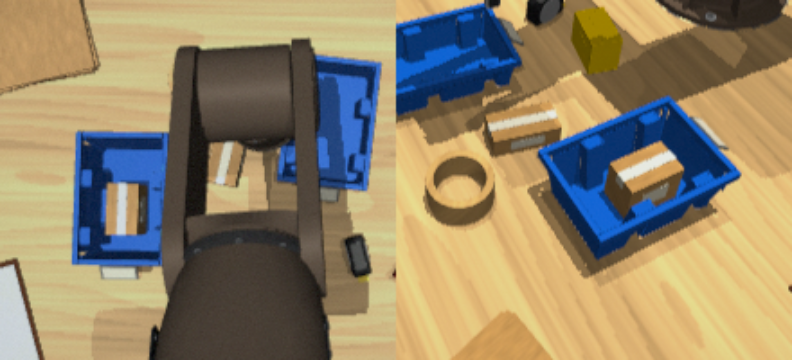

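The tall carton lies flat in the deep tote (left half at 122,205; right half at 645,180). Now the mid tote: I pinch its +y long wall at the middle.

carry_out:
  motion:
    - [[0.024,-0.006,-0.02,0,0.5],[0.047,-0.012,-0.05,0,0.5],[0.047,-0.012,-0.09,0,0.5],[0.047,-0.012,-0.12,0,0.5],[0.047,-0.012,-0.15,0,0.5],[0.047,-0.012,-0.17,0,0.5],[0.047,-0.012,-0.184,0,0.5],[0.047,-0.012,-0.184,0,0.5],[0.047,-0.012,-0.184,0,1],[0.047,-0.012,-0.184,0,1],[0.047,-0.012,-0.184,0,1],[0.047,-0.012,-0.184,0,1]]
  grip_force: 80

```text
time_s: 10.3
position: [0.6081, 0.0661, 0.2184]
tcp_rot: [3.141, 0.002, 3.045]
ft_force: [-2.3, 3.5, 9.8]
width: 0.103
grip_force: 78.1
```

```bash
python3 - <<'E'
from h import *
print({k:np.round(v,3) for k,v in manip.get_state().items() if k in("position","tcp_rot","width","ft_force","grip_force")})
E
```

```text
{'position': array([0.608, 0.066, 0.218]), 'tcp_rot': array([3.141e+00, 2.000e-03, 3.045e+00]), 'ft_force': array([-2.294,  3.487,  9.788]), 'grip_force': np.float64(78.111), 'width': np.float64(0.103)}
```

carry_out:
  motion:
    - [[0,0,0.01,0,1],[0,0,0.03,0,1],[0,0,0.06,0,1],[0,0,0.09,0,1],[0,0,0.12,0,1],[0,0,0.15,0,1],[0,0,0.17,-3,1],[0,0,0.18,-9,1],[0,0,0.18,-16,1],[0,0.01,0.18,-23,1],[0,0.02,0.18,-30,1],[0,0.03,0.18,-30,1]]

```text
time_s: 11.5
position: [0.6074, 0.0962, 0.3978]
tcp_rot: [3.141, 0.001, 2.518]
ft_force: [0.1, -0.7, -1.9]
width: 0.1
grip_force: 77.2
```

```bash
python3 - <<'E'
from h import *
print({k:np.round(v,3) for k,v in manip.get_state().items() if k in("position","tcp_rot","width","ft_force","grip_force","wrist_torque")})
b=cam("scene");save("a3.png",b["image"][80:340,120:440])
E
```

```text
{'position': array([0.607, 0.096, 0.398]), 'tcp_rot': array([3.141e+00, 1.000e-03, 2.518e+00]), 'ft_force': array([ 0.09 , -0.693, -1.945]), 'wrist_torque': array([ 0.066, -0.057,  0.079]), 'grip_force': np.float64(77.171), 'width': np.float64(0.1)}
```

View pics/a3.png

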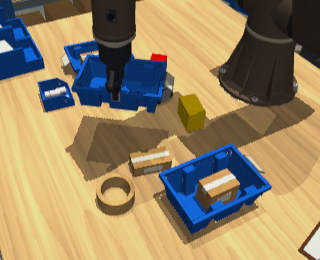

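The mid tote hangs level from the gripper (picture 120,85), clear of everything. I keep turning and travelling.

carry_out:
  motion:
    - [[0,0,0,-5,1],[0,0,0,-12,1],[0,0,0,-20,1],[0,0,0,-28,1],[0,0.005,0,-36,1],[0,0.015,0,-44,1],[0,0.025,0,-52,1],[0,0.035,0,-60,1],[-0.005,0.045,0,-68,1],[-0.01,0.055,0,-76,1],[-0.015,0.065,0,-84,1],[-0.02,0.075,0,-90,1]]

```text
time_s: 12.75
position: [0.5874, 0.1712, 0.3971]
tcp_rot: [3.141, -0.0, 0.949]
ft_force: [0.0, 0.3, -2.3]
width: 0.1
grip_force: 77.2
```

carry_out:
  motion:
    - [[-0.01,0.01,0,-6,1],[-0.025,0.02,0,-13,1],[-0.04,0.03,0,-20,1],[-0.055,0.04,0,-27,1],[-0.07,0.055,0,-34,1],[-0.085,0.07,0,-41,1],[-0.1,0.08,0,-47,1],[-0.115,0.09,0,-52,1],[-0.125,0.098,0,-54,1],[-0.131,0.102,0,-54,1],[-0.131,0.102,0,-54,1],[-0.131,0.102,0,-54,1]]

```text
time_s: 13.95
position: [0.457, 0.2727, 0.3969]
tcp_rot: [-3.142, -0.001, 0.01]
ft_force: [-0.3, -0.8, -1.9]
width: 0.098
grip_force: 77.2
```

```bash
python3 - <<'E'
from h import *
print({k:np.round(v,3) for k,v in manip.get_state().items() if k in("position","tcp_rot","width","ft_force","grip_force","wrist_torque")})
for n in("top","scene"):
    c=cam(n);W=cloud(c);im=c["image"]
    print(n,"deep",tote(W,im,(.3,.6,.2,.5),.087,.102),"mid",tote(W,im,(.3,.6,.2,.5),.236,.262))
    i=im.astype(int); m=(i[...,2]>i[...,0]+40)&(W[...,2]>.236)&(W[...,2]<.262)&(abs(W[...,0]-.457)<.15)&(abs(W[...,1]-.35)<.12)
    P=W[m];A=np.c_[P[:,:2],np.ones(len(P))];print("n",len(P),"zmed",np.median(P[:,2]),np.linalg.lstsq(A,P[:,2],rcond=None)[0], P[:,:2].min(0),P[:,:2].max(0))
    save("a4%s.png"%n,im[100:300,80:300] if n=="top" else im[130:330,200:420])
a=cv2.imread("pics/a4top.png");b=cv2.imread("pics/a4scene.png");cv2.imwrite("pics/a4.png",cv2.resize(np.hstack([a,b]),(792,360)))
E
```

```text
{'position': array([0.457, 0.273, 0.397]), 'tcp_rot': array([-3.142e+00, -1.000e-03,  1.000e-02]), 'ft_force': array([-0.333, -0.777, -1.896]), 'wrist_torque': array([-0.183, -0.009,  0.012]), 'grip_force': np.float64(77.167), 'width': np.float64(0.098)}
top deep (array([0.483 , 0.2832]), array([0.174 , 0.0331]), 0.48) mid (array([0.4553, 0.3474]), array([0.2268, 0.1615]), 1.19)
n 403 zmed 0.24624918448788669 [-0.00400336 -0.01937086  0.254383  ] [0.34094398 0.26781434] [0.56953803 0.42997966]
scene deep (array([0.4573, 0.3483]), array([0.2327, 0.1606]), 0.14) mid (array([0.459 , 0.3492]), array([0.2408, 0.1616]), 0.29)
n 1776 zmed 0.24367065002371824 [ 0.00257921 -0.01897742  0.24895562] [0.33873595 0.26843416] [0.57921666 0.43049167]
```

View pics/a4.png

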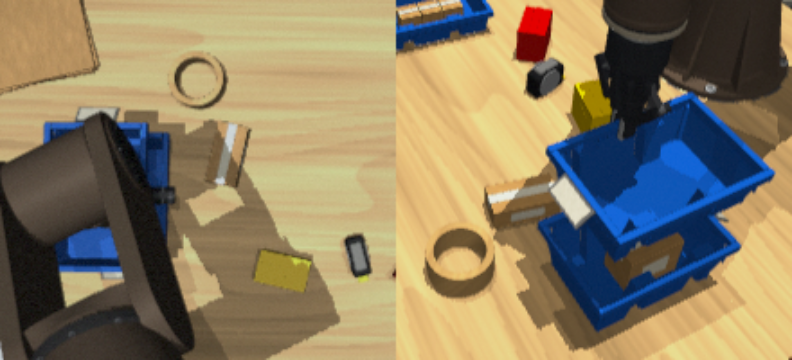

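The mid tote hangs right above the deep one, centres within 2 mm, with its label at the far end (right half at 575,205). I lower it onto the ledges.

carry_out:
  motion:
    - [[0,0,-0.02,0,1],[0,0,-0.045,0,1],[0,0,-0.065,0,1],[0,0,-0.075,0,1],[0,0,-0.081,0,1],[0,0,-0.085,0,1],[0,0,-0.087,0,1],[0,0,-0.089,0,1],[0,0,-0.09,0,1],[0,0,-0.091,0,1]]

```text
time_s: 15.05
position: [0.457, 0.2729, 0.3065]
tcp_rot: [-3.141, -0.001, 0.008]
ft_force: [-1.0, -9.2, 15.4]
width: 0.1
grip_force: 82.0
```

carry_out:
  motion:
    - [[0,0,-0.001,0,1],[0,0,-0.002,0,1],[0,0,-0.002,0,1]]

```text
time_s: 15.35
position: [0.4571, 0.2725, 0.3052]
tcp_rot: [-3.142, -0.002, 0.008]
ft_force: [-2.8, -12.1, 24.2]
width: 0.102
grip_force: 86.6
```

carry_out:
  motion:
    - [[0,0,0,0,0.7],[0,0,0,0,0.6],[0,0,0,0,0.55],[0,0,0,0,0.55],[0,0,0,0,0.55],[0,0,0.02,0,0.55],[0,0,0.05,0,0.55],[0,0,0.09,0,0.5],[0.01,-0.02,0.1,-2,0.3],[0.025,-0.04,0.1,-5,0],[0.045,-0.06,0.1,-8,0],[0.065,-0.08,0.1,-11,0]]

```text
time_s: 16.55
position: [0.5222, 0.1921, 0.4039]
tcp_rot: [-3.141, -0.0, -0.186]
ft_force: [0.5, 0.2, -0.0]
width: 1.002
grip_force: 0.0
```

```bash
python3 - <<'E'
from h import *
print({k:np.round(v,3) for k,v in manip.get_state().items() if k in("position","tcp_rot","width","ft_force")})
for n in("top","scene"):
    c=cam(n);W=cloud(c);im=c["image"]
    print(n,"deep",tote(W,im,(.3,.6,.2,.5),.089,.1),"mid",tote(W,im,(.3,.6,.2,.5),.149,.17))
    i=im.astype(int); m=(i[...,2]>i[...,0]+40)&(W[...,2]>.145)&(W[...,2]<.175)&(abs(W[...,0]-.457)<.15)&(abs(W[...,1]-.35)<.12)
    P=W[m];A=np.c_[P[:,:2],np.ones(len(P))];print("n",len(P),"z90",np.percentile(P[:,2],[50,90]),np.linalg.lstsq(A,P[:,2],rcond=None)[0])
    ok=(W[...,2]>.034)&(W[...,2]<.05)&(abs(W[...,0]-.542)<.07)&(abs(W[...,1]-.174)<.05)
    for q in rect(W,ok): print("flat",q[2])
E
```

```text
{'position': array([0.522, 0.192, 0.404]), 'tcp_rot': array([-3.141, -0.   , -0.186]), 'ft_force': array([ 0.519,  0.227, -0.042]), 'width': np.float64(1.002)}
top deep (array([0.4348, 0.3052]), array([0.1271, 0.0868]), 6.67) mid (array([0.4179, 0.3476]), array([0.1076, 0.192 ]), 15.9)
n 257 z90 [0.1557623  0.16043313] [0.03443944 0.03062991 0.13115003]
flat ((0.570924699306488, 0.16739298403263092), (0.05658676102757454, 0.05237940326333046), 77.80721282958984)
flat ((0.5008753538131714, 0.16512146592140198), (0.023679673671722412, 0.029654577374458313), 79.46800994873047)
scene deep (array([0.458 , 0.3485]), array([0.2293, 0.1605]), 0.31) mid (array([0.459 , 0.3483]), array([0.2402, 0.1616]), 0.72)
n 1910 z90 [0.15545841 0.15833622] [-2.33839165e-05  3.39431747e-03  1.52765716e-01]
flat ((0.5415219068527222, 0.17473644018173218), (0.0580613799393177, 0.11085431277751923), 78.90191650390625)
```

The mid tote stands level on the ledges (rim 157–158 mm, tilt 3 mrad, centres within 1 mm). Now the flat carton at (0.542, 0.174).

carry_out:
  motion:
    - [[0.02,-0.018,0,0,0],[0.02,-0.018,-0.04,0,0],[0.02,-0.018,-0.08,0,0],[0.02,-0.018,-0.12,0,0],[0.02,-0.018,-0.16,0,0],[0.02,-0.018,-0.19,0,0],[0.02,-0.018,-0.21,0,0],[0.02,-0.018,-0.222,0,0],[0.02,-0.018,-0.222,0,0],[0.02,-0.018,-0.222,0,0.6],[0.02,-0.018,-0.222,0,0.6],[0.02,-0.018,-0.222,0,0.6]]
  grip_force: 40

```text
time_s: 17.85
position: [0.5421, 0.1751, 0.183]
tcp_rot: [-3.141, -0.002, -0.184]
ft_force: [-1.7, 0.4, 5.3]
width: 0.649
grip_force: 42.9
```

carry_out:
  motion:
    - [[0,0,0,0,0.6],[0,0,0,0,0.6],[0,0,0.01,0,0.6],[0,0,0.04,0,0.6],[0,0,0.08,0,0.6],[0,0,0.12,0,0.6],[0,0,0.16,0,0.6],[0,0,0.18,0,0.6],[0,0,0.18,0,0.6]]

```text
time_s: 18.75
position: [0.5423, 0.1751, 0.366]
tcp_rot: [-3.139, -0.006, -0.184]
ft_force: [-0.3, -0.0, -2.3]
width: 0.646
grip_force: 43.1
```

carry_out:
  motion:
    - [[0,0,0.02,0,0.6],[-0.01,0.025,0.03,2,0.6],[-0.02,0.055,0.03,4,0.6],[-0.035,0.085,0.03,6,0.6],[-0.045,0.115,0.03,8,0.6],[-0.055,0.14,0.03,10,0.6],[-0.065,0.165,0.03,11,0.6],[-0.069,0.173,0.03,11,0.6],[-0.069,0.173,0.03,11,0.6],[-0.069,0.173,0.03,11,0.6]]

```text
time_s: 19.75
position: [0.4727, 0.3472, 0.3914]
tcp_rot: [3.141, 0.0, 0.008]
ft_force: [0.0, -0.4, -1.0]
width: 0.648
grip_force: 43.1
```

```bash
python3 - <<'E'
from h import *
print({k:np.round(v,3) for k,v in manip.get_state().items() if k in("position","tcp_rot","width","ft_force")})
c=cam("scene");im=c["image"];save("a5.png",cv2.resize(im[130:330,200:420],(660,600)))
E
```

```text
{'position': array([0.473, 0.347, 0.391]), 'tcp_rot': array([3.141, 0.   , 0.008]), 'ft_force': array([ 0.006, -0.38 , -1.031]), 'width': np.float64(0.648)}
```

View pics/a5.png

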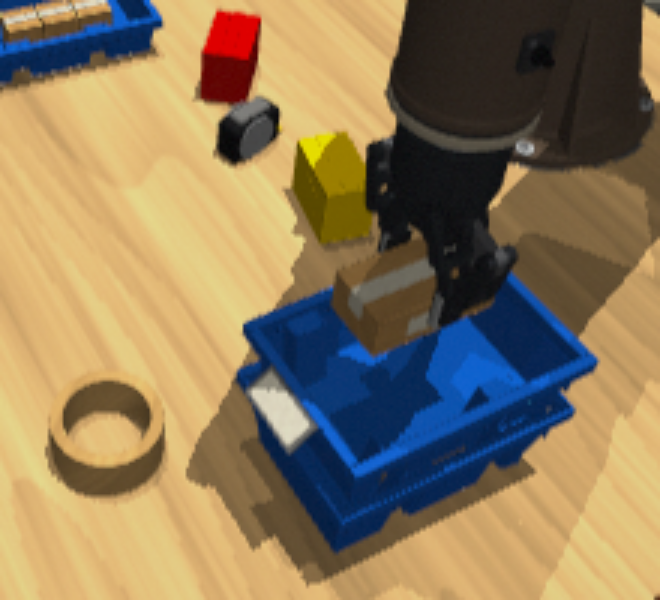

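The flat carton is level in the gripper (420,300), over the mid tote, which sits on the stack with its label at the far end. I lower it.

carry_out:
  motion:
    - [[0,0,-0.025,0,0.6],[0,0,-0.055,0,0.6],[0,0,-0.08,0,0.6],[0,0,-0.1,0,0.6],[0,0,-0.109,0,0.6],[0,0,-0.114,0,0.6],[0,0,-0.117,0,0.6],[0,0,-0.119,0,0.6],[0,0,-0.12,0,0.6],[0,0,-0.12,0,0.6]]

```text
time_s: 20.8
position: [0.473, 0.3479, 0.2732]
tcp_rot: [-3.141, -0.002, 0.008]
ft_force: [-1.9, -3.1, 11.1]
width: 0.651
grip_force: 44.6
```

Contact with the floor at the expected height. I release and withdraw.

carry_out:
  motion:
    - [[0,0,0,0,0.2],[0,0,0,0,0.15],[0,0,0,0,0.15],[0,0,0,0,0.15],[0,0,0.02,0,0.15],[0,0,0.05,0,0.15],[0,0,0.09,0,0.15],[0,0,0.13,0,0.4],[0.02,-0.03,0.15,0,0.5],[0.04,-0.07,0.15,0,0.5],[0.055,-0.11,0.15,0,0.5],[0.07,-0.15,0.15,0,0.5]]

```text
time_s: 22.0
position: [0.543, 0.1964, 0.4219]
tcp_rot: [-3.141, -0.0, 0.008]
ft_force: [0.1, 0.0, -0.4]
width: 0.497
grip_force: 0.0
```

carry_out:
  motion:
    - [[0.01,-0.04,0,0,0.5],[0.02,-0.08,0,0,0.5],[0.025,-0.12,0,0,0.5],[0.025,-0.16,0,0,0.5],[0.025,-0.2,0,0,0.5],[0.025,-0.24,0,-1,0.5],[0.02,-0.28,0,-2,0.5],[0.01,-0.32,0,-3,0.5],[0,-0.36,0,-4,0.5],[-0.01,-0.4,0,-5,0.5],[-0.02,-0.42,0,-5.5,0.5],[-0.02,-0.42,0,-5.5,0.5]]

```text
time_s: 23.2
position: [0.5216, -0.2246, 0.4216]
tcp_rot: [3.141, 0.0, -0.092]
ft_force: [-0.0, -0.4, -0.2]
width: 0.501
grip_force: 0.0
```

```bash
python3 - <<'E'
from h import *
print({k:np.round(v,3) for k,v in manip.get_state().items() if k in("position","tcp_rot","width","q")})
for n in("top","scene"):
    c=cam(n);W=cloud(c);im=c["image"]
    print(n,"mid",tote(W,im,(.3,.6,.2,.5),.15,.17),"shal",tote(W,im,(.33,.63,-.467,-.247),.049,.063))
    ok=(W[...,2]>.122)&(W[...,2]<.14)&(abs(W[...,0]-.473)<.075)&(abs(W[...,1]-.348)<.045)
    for q in rect(W,ok): print("flat",q[2],np.median(q[1][:,2]))
E
```

```text
{'q': array([-4.600e-01,  3.480e-01,  1.768e+00, -1.000e-03,  1.025e+00,
        1.203e+00]), 'position': array([ 0.522, -0.225,  0.422]), 'tcp_rot': array([ 3.141,  0.   , -0.092]), 'width': np.float64(0.501)}
top mid (array([0.4564, 0.3474]), array([0.2288, 0.1619]), 0.43) shal (array([ 0.4183, -0.2949]), array([0.1517, 0.0618]), 29.01)
flat ((0.4738539755344391, 0.348186731338501), (0.10943622887134552, 0.057444170117378235), 0.06430812180042267) 0.13043420114857396
scene mid (array([0.4543, 0.3478]), array([0.2324, 0.1622]), 0.26) shal (array([ 0.4771, -0.3577]), array([0.1688, 0.2291]), 84.94)
flat ((0.4725118577480316, 0.3491550385951996), (0.0581432469189167, 0.11301950365304947), 89.93490600585938) 0.1302109104107564
```

The flat carton lies flat in the mid tote (top at 130 mm, centred at (0.473, 0.348)). Last is the shallow tote: I pinch its wall nearest the stack, at about (0.485, -0.282).

carry_out:
  motion:
    - [[-0.02,-0.03,-0.01,0,0.5],[-0.037,-0.058,-0.04,0,0.5],[-0.037,-0.058,-0.08,0,0.5],[-0.037,-0.058,-0.12,0,0.5],[-0.037,-0.058,-0.155,0,0.5],[-0.037,-0.058,-0.185,0,0.5],[-0.037,-0.058,-0.205,0,0.5],[-0.037,-0.058,-0.218,0,0.5],[-0.037,-0.058,-0.218,0,0.5],[-0.037,-0.058,-0.218,0,1],[-0.037,-0.058,-0.218,0,1],[-0.037,-0.058,-0.218,0,1]]
  grip_force: 100

```text
time_s: 24.5
position: [0.4862, -0.2802, 0.2052]
tcp_rot: [3.141, -0.002, -0.088]
ft_force: [0.8, 4.2, 7.7]
width: 0.097
grip_force: 97.8
```

carry_out:
  motion:
    - [[0,0,0,0,1],[0,0,0,0,1],[0,0,0.01,0,1],[0,0,0.03,0,1],[0,0,0.06,0,1],[0,0,0.1,0,1],[0,0,0.14,0,1],[0,0,0.17,0,1],[0,0,0.19,0,1],[0,0,0.2,0,1],[0,0,0.2,0,1]]

```text
time_s: 25.6
position: [0.4857, -0.2802, 0.4053]
tcp_rot: [3.14, -0.002, -0.088]
ft_force: [0.5, 0.5, -3.7]
width: 0.096
grip_force: 97.0
```

```bash
python3 - <<'E'
from h import *
print({k:np.round(v,3) for k,v in manip.get_state().items() if k in("position","tcp_rot","width","ft_force","wrist_torque")})
c=cam("scene");im=c["image"];save("a6.png",cv2.resize(im[60:240,150:400],(600,432)))
E
```

```text
{'position': array([ 0.486, -0.28 ,  0.405]), 'tcp_rot': array([ 3.14e+00, -2.00e-03, -8.80e-02]), 'ft_force': array([ 0.465,  0.536, -3.696]), 'wrist_torque': array([ 0.196, -0.009, -0.008]), 'width': np.float64(0.096)}
```

View pics/a6.png

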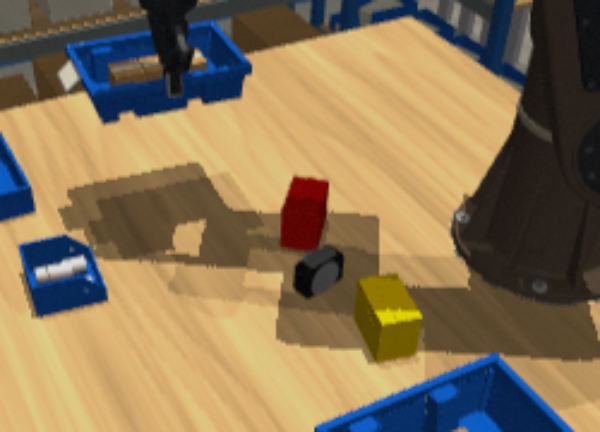

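The packed tote hangs securely (155,65), label at its far end. I carry and turn it.

carry_out:
  motion:
    - [[0,0.01,0,3,1],[0.005,0.025,0,9,1],[0.015,0.045,0,16,1],[0.025,0.065,0,24,1],[0.035,0.085,0,32,1],[0.045,0.105,0,40,1],[0.055,0.13,0,48,1],[0.065,0.155,0,56,1],[0.07,0.18,0,64,1],[0.075,0.205,0,72,1],[0.08,0.225,0,79,1],[0.08,0.24,0,84,1]]

```text
time_s: 26.85
position: [0.5656, -0.0388, 0.4019]
tcp_rot: [-3.139, 0.0, 1.384]
ft_force: [0.5, -0.2, -3.4]
width: 0.095
grip_force: 97.2
```

carry_out:
  motion:
    - [[0,0.01,0,4,1],[0,0.025,0,11,1],[0,0.045,0,19,1],[0,0.065,0,27,1],[0,0.085,0,35,1],[-0.005,0.105,0,43,1],[-0.01,0.13,0,51,1],[-0.015,0.155,0,59,1],[-0.02,0.18,0,67,1],[-0.025,0.205,0,74,1],[-0.03,0.225,0,80,1],[-0.03,0.24,0,84,1]]

```text
time_s: 28.05
position: [0.5346, 0.201, 0.4019]
tcp_rot: [-3.14, -0.003, 2.849]
ft_force: [-0.1, -0.1, -2.8]
width: 0.089
grip_force: 97.2
```

carry_out:
  motion:
    - [[-0.01,0.01,0,4,1],[-0.025,0.02,0,8,1],[-0.04,0.035,0,12,1],[-0.055,0.05,0,15,1],[-0.07,0.065,0,17.2,1],[-0.079,0.0725,0,17.2,1],[-0.079,0.0725,0,17.2,1],[-0.079,0.0725,0,17.2,1],[-0.079,0.0725,0,17.2,1]]

```text
time_s: 28.95
position: [0.4572, 0.2719, 0.4034]
tcp_rot: [-3.141, -0.0, -3.14]
ft_force: [-0.5, -0.2, -2.4]
width: 0.094
grip_force: 97.2
```

```bash
python3 - <<'E'
from h import *
print({k:np.round(v,3) for k,v in manip.get_state().items() if k in("position","tcp_rot","width","ft_force","wrist_torque")})
for n in("top","scene"):
    c=cam(n);W=cloud(c);im=c["image"]
    print(n,"mid",tote(W,im,(.3,.6,.2,.5),.15,.165),"shal",tote(W,im,(.3,.6,.2,.5),.24,.27))
    i=im.astype(int); m=(i[...,2]>i[...,0]+40)&(W[...,2]>.24)&(W[...,2]<.27)&(abs(W[...,0]-.457)<.15)&(abs(W[...,1]-.35)<.12)
    P=W[m];A=np.c_[P[:,:2],np.ones(len(P))];print("n",len(P),"z",np.percentile(P[:,2],[50,90]),np.linalg.lstsq(A,P[:,2],rcond=None)[0], P[:,:2].min(0),P[:,:2].max(0))
save("a7.png",cv2.resize(im[100:320,200:440],(600,550)))
E
```

```text
{'position': array([0.457, 0.272, 0.403]), 'tcp_rot': array([-3.141, -0.   , -3.14 ]), 'ft_force': array([-0.484, -0.16 , -2.367]), 'wrist_torque': array([-0.199, -0.025, -0.031]), 'width': np.float64(0.094)}
top mid (array([0.4976, 0.2758]), array([0.1424, 0.0182]), 0.9) shal (array([0.4566, 0.3454]), array([0.2288, 0.1606]), 1.22)
n 428 z [0.25091498 0.25500813] [ 0.0028174  -0.01725781  0.25528279] [0.34195614 0.2662606 ] [0.57182798 0.42780198]
scene mid (array([0.4554, 0.3487]), array([0.2316, 0.1608]), 0.39) shal (array([0.4564, 0.3483]), array([0.1608, 0.2345]), 89.91)
n 1998 z [0.24883176 0.25288977] [ 0.0046706  -0.0145974   0.25100945] [0.3391548  0.26776652] [0.57367845 0.42874612]
```

View pics/a7.png

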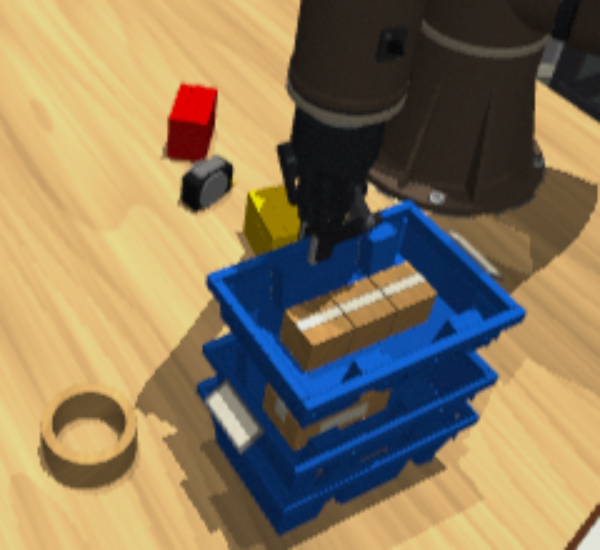

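The shallow tote hangs over the stack with centres within 2 mm; its label is at the near end (475,255), the mid label at the far end (235,415). I lower it.

carry_out:
  motion:
    - [[0,0,-0.012,0,1],[0,0,-0.025,0,1],[0,0,-0.035,0,1],[0,0,-0.041,0,1],[0,0,-0.045,0,1],[0,0,-0.047,0,1],[0,0,-0.048,0,1],[0,0,-0.049,0,1],[0,0,-0.05,0,1],[0,0,-0.05,0,1]]

```text
time_s: 30.05
position: [0.4568, 0.2721, 0.3546]
tcp_rot: [-3.142, 0.001, -3.139]
ft_force: [-2.2, -7.1, 13.0]
width: 0.089
grip_force: 100.0
```

carry_out:
  motion:
    - [[0,0,-0.001,0,1],[0,0,-0.002,0,1],[0,0,-0.002,0,1]]

```text
time_s: 30.35
position: [0.4568, 0.2718, 0.354]
tcp_rot: [-3.141, 0.002, -3.139]
ft_force: [-8.9, -17.8, 40.4]
width: 0.094
grip_force: 104.5
```

carry_out:
  motion:
    - [[0,0,0,0,0.7],[0,0,0,0,0.6],[0,0,0,0,0.55],[0,0,0,0,0.55],[0,0,0,0,0.55],[0,0,0.02,0,0.55],[0,0,0.05,0,0.55],[0,0,0.08,0,0.55],[0.02,-0.03,0.08,0,0.5],[0.04,-0.07,0.08,0,0.5],[0.05,-0.11,0.08,0,0.5],[0.06,-0.15,0.08,0,0.5]]

```text
time_s: 31.55
position: [0.517, 0.1209, 0.4316]
tcp_rot: [-3.142, 0.0, -3.139]
ft_force: [0.1, 0.5, -0.4]
width: 0.499
grip_force: 0.0
```

carry_out:
  motion:
    - [[0,-0.03,0,0,0.5],[0,-0.06,0,0,0.5],[0,-0.09,0,0,0.5],[0,-0.1,0,0,0.5],[0,-0.1,0,0,0.5],[0,-0.1,0,0,0.5]]

```text
time_s: 32.15
position: [0.5167, 0.0229, 0.4316]
tcp_rot: [3.141, -0.0, -3.14]
ft_force: [-0.2, -0.6, 0.3]
width: 0.499
grip_force: 0.0
```

```bash
python3 - <<'E'
from h import *
print({k:np.round(v,3) for k,v in manip.get_state().items() if k in("time_s","position","ft_force")})
for n in("top","scene"):
    c=cam(n);W=cloud(c);im=c["image"]
    print(n,"shal",tote(W,im,(.3,.6,.2,.5),.198,.214),"mid",tote(W,im,(.3,.6,.2,.5),.15,.162),"deep",tote(W,im,(.3,.6,.2,.5),.089,.1))
    i=im.astype(int); m=(i[...,2]>i[...,0]+40)&(W[...,2]>.195)&(W[...,2]<.22)&(abs(W[...,0]-.457)<.15)&(abs(W[...,1]-.35)<.12)
    P=W[m];A=np.c_[P[:,:2],np.ones(len(P))];print("z",np.percentile(P[:,2],[50,90]),np.linalg.lstsq(A,P[:,2],rcond=None)[0])
save("a8.png",cv2.resize(im[100:320,200:440],(600,550)))
E
```

```text
{'time_s': np.float64(32.15), 'position': array([0.517, 0.023, 0.432]), 'ft_force': array([-0.185, -0.625,  0.342])}
top shal (array([0.4569, 0.3469]), array([0.2297, 0.1619]), 0.32) mid (array([0.4538, 0.3425]), array([0.2219, 0.1515]), 0.95) deep (array([0.4586, 0.273 ]), array([0.0122, 0.2238]), 90.0)
z [0.20339901 0.20707801] [-1.10541342e-04 -2.97731005e-04  2.02933282e-01]
scene shal (array([0.4556, 0.3478]), array([0.2334, 0.1605]), 0.28) mid (array([0.4553, 0.3491]), array([0.2303, 0.1593]), 0.59) deep (array([0.4576, 0.3488]), array([0.2307, 0.1593]), 0.05)
z [0.20320595 0.20537406] [0.00204147 0.00293228 0.19986511]
```

View pics/a8.png

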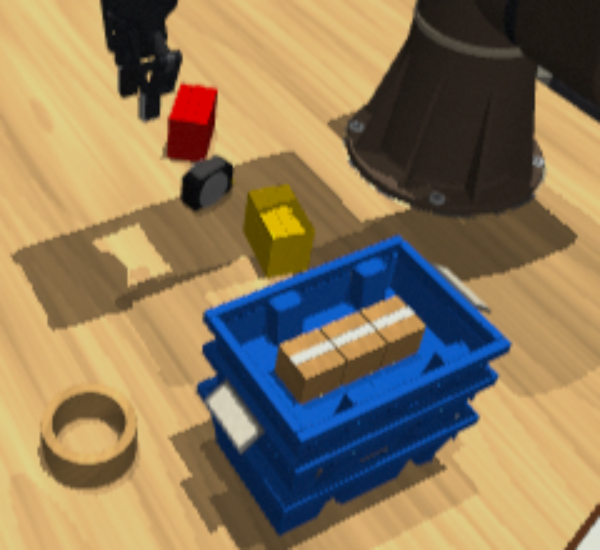

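The stack stands level and aligned: shallow rim at 204–205 mm, centres within about 2 mm, the top and middle labels at opposite ends, and the arm clear.

```bash
python3 -c "
from plant import manip
print(manip.sign_off())"
```

```text
the job is handed in; nothing more can be done
None
```

The order is stacked on the deep tote as specified and handed in after about 32 s of robot time; my last camera check showed the stack level and aligned, and sign-off returned no verdict.

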